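Release the latched blender key

TASK

One of the four identical keys on the blender base is still latched down. Tap each of the four keys lightly with the fingertips, one after the other from left to right as seen from the robot, and take the fingers off; then press the latched key right in and let it go, so that it springs out and the interlock pin in the jug seat comes up. Do not press any other key home, pick nothing up, and leave everything else standing where it is.

Things in the scene. Friction and masses are not known exactly. Their poses are not given: they have to be found in the camera images.
- blender: white blender base without its jug, 220 by 220 mm, fixed; origin on the worktop under its middle, front to the robot, x away from the robot, y left, z up. Flat deck at 85 mm. Four grey keys in a row on a metal strip near the front, at x = -60 mm, y = +66, +22, -22, -66 mm. Behind them the jug seat: a grey collar of 56 mm radius, 16 mm above the deck, centred at x = +40 mm.
- interlock_pin (a joint): small steel pin, 10 mm across, in the jug seat (x = +40, y = +33 mm of the blender), moved by the keys: 0 is drawn in with its top 1 mm above the deck, as while a key is latched; 0.008 (m) is fully up, when all keys are out. Not to be touched.
- latch_bar (a joint): bar inside the blender under the key row, out of sight: 0 at rest, as it must stay; it moves down (m) when a key other than the latched one is pressed about 8 mm or deeper.
- key_a: one of the four identical keys, 36 mm (x) by 24 mm (y), flat top. This frame is fixed and does not move with the key: origin at deck level (85 mm above the worktop) under the key's middle, axes as the blender's. The top of a key that is out is 14 mm above the deck, of the latched key 8 mm. Which of the names a to d stands in which place of the row differs from run to run.
- key_b: as key_a. Any key that is out moves straight down on a spring: 1.5 N at first, 1.25 N more per mm, stop 11 mm down. About 9 mm down (12 N) counts as pressed home.
- key_c: as key_a. A light tap (2 to 6 N) moves a key that is out down by 1 to 4 mm. Come down slowly (about 20 mm/s): a quick stab can unlatch the latched key by itself.
- key_d: as key_a. Whichever key is latched stands 6 mm down and does not give under a light tap (below about 9 N). Pushed 3 mm further, with about 13 N, it unlatches; its stop is 5 mm below its latched place. It then rises with the finger as the finger withdraws.
- jug: glass blender jug standing on the worktop to the right of the blender, 170 mm tall, 124 mm across the mouth, black handle at its +y; origin under its middle. Leave it.
- mug: white mug left of the blender, 92 mm tall, 78 mm across; origin under its middle. Leave it.
- pod_deck: aluminium coffee capsule standing on the far left corner of the blender's deck, 37 mm across, 28 mm tall; origin under its middle. Leave it.
- pod_left: the same capsule, on the worktop left of the blender. Leave it.
- pod_front: the same capsule, on the worktop in front of the blender. Leave it.
- filler_cap: grey filler cap of the jug's lid, 46 mm across, 28 mm tall, on the far right corner of the blender's deck; origin under its middle. Leave it.
- spoon: steel spoon lying on the worktop in front of the blender. Leave it.

How it is judged:
On the way, in this order (a step that is already met when the one before it is completed fails the run):
1. the fingers tap the first key from the left (((contact force between the fingers and key_a above 0.3 N and y of key_a in the frame of blender between 0.046 and 0.086 m) or (contact force between the fingers and key_b above 0.3 N and y of key_b in the frame of blender between 0.046 and 0.086 m) or (contact force between the fingers and key_c above 0.3 N and y of key_c in the frame of blender between 0.046 and 0.086 m) or (contact force between the fingers and key_d above 0.3 N and y of key_d in the frame of blender between 0.046 and 0.086 m))), for 0.01 s.
2. the fingers tap the second key from the left (((contact force between the fingers and key_a above 0.3 N and y of key_a in the frame of blender between 0.002 and 0.042 m) or (contact force between the fingers and key_b above 0.3 N and y of key_b in the frame of blender between 0.002 and 0.042 m) or (contact force between the fingers and key_c above 0.3 N and y of key_c in the frame of blender between 0.002 and 0.042 m) or (contact force between the fingers and key_d above 0.3 N and y of key_d in the frame of blender between 0.002 and 0.042 m))), for 0.01 s.
3. the fingers tap the third key from the left (((contact force between the fingers and key_a above 0.3 N and y of key_a in the frame of blender between -0.042 and -0.002 m) or (contact force between the fingers and key_b above 0.3 N and y of key_b in the frame of blender between -0.042 and -0.002 m) or (contact force between the fingers and key_c above 0.3 N and y of key_c in the frame of blender between -0.042 and -0.002 m) or (contact force between the fingers and key_d above 0.3 N and y of key_d in the frame of blender between -0.042 and -0.002 m))), for 0.01 s.
4. the fingers tap the last key from the left (((contact force between the fingers and key_a above 0.3 N and y of key_a in the frame of blender between -0.086 and -0.046 m) or (contact force between the fingers and key_b above 0.3 N and y of key_b in the frame of blender between -0.086 and -0.046 m) or (contact force between the fingers and key_c above 0.3 N and y of key_c in the frame of blender between -0.086 and -0.046 m) or (contact force between the fingers and key_d above 0.3 N and y of key_d in the frame of blender between -0.086 and -0.046 m))), for 0.01 s.
5. the fingers are off all the keys (contact force between the fingers and key_a below 0.05 N and contact force between the fingers and key_b below 0.05 N and contact force between the fingers and key_c below 0.05 N and contact force between the fingers and key_d below 0.05 N), for 0.15 s.
6. the latched key is pressed and springs out: the interlock pin is up (value of joint interlock_pin above 0.0065 m), for 0.1 s.
At the end, for the whole second after the job is handed in: The interlock pin is up by more than 6.5 mm (the latched key is out), and every loose thing is within 20 mm of where it stood (value of joint interlock_pin above 0.0065 m and distance of each of jug, mug, pod_deck, pod_left, pod_front, filler_cap, spoon from where it was at the start of the episode below 0.02 m); the robot touches nothing.
It fails at once if a key other than the latched one is pressed home (about 9 mm down) (value of joint latch_bar above 0.0012 m).
It fails at once if a bystander is lifted, carried or pushed more than 20 mm (distance of any of jug, mug, pod_deck, pod_left, pod_front, filler_cap, spoon from where it was at the start of the episode above 0.02 m).
It also fails if it takes over 45 s, if anything falls off the work surface, if the arm or the gripper's body presses on something with over 40 N, if the wrist force passes 120 N, or if a joint passes its speed limit or range.

ROBOT

A 6-joint arm with a two-finger parallel gripper is mounted at the origin on the work surface. World frame = base frame: x ahead of the robot, y to its left, z up, the work surface at z = 0. Lengths are in m, angles in rad, forces in N, time in s.
With the tool pointing down it reaches from about 0.375 to 0.975 m from the base axis. Payload 3.8 kg.
Tool frame: the origin (TCP) lies at the very end of the fingers, on their centre line; the grasp point (between the pads) lies 19 mm behind it (bot.pinch_z is the distance from the TCP to the grasp point, in m); x points along the fingers, y is the direction in which the jaws open and shut, and the axes are right-handed (so a half turn about x gives the same grasp; the last joint's range is limited). The gripper opens to 85 mm and grips with 20 to 120 N. Pads are 22 mm wide; open, the fingers measure 114 mm over their backs; the gripper's body (76 mm by 85 mm) begins 54 mm behind the grasp point. The pads swing forward as they close: fully open they stand 13 mm farther back than shut.
Start: joints at [-1.343, 0.264, 1.604, -0, 1.274, -0.037], TCP at [0.177, -0.651, 0.231] pointing down, gripper open.
Joint ranges: [-2.63, 2.63], [-0.94, 2.18], [0.31, 2.57], [-1.31, 4.45], [0, 2.66], [-2.55, 2.55]. Speed limits (rad/s): [2.57, 2.57, 3.14, 3.14, 3.14, 3.14].

INTERFACE

Orientations are given as a rotation vector (axis times angle).
In Python, from workcell import monitor, imaging, finish_job, bot gives the robot as it stands.
- The arm moves only by the tool jog_arm, never from a script. Its argument "rows" is a list of rows, each a list of 7 numbers: the shift along the tool's x, y, z in m, then the turn, a rotation vector about the tool's x, y, z in rad, then the opening in per cent of the stroke, from 0 (shut) to 100 (fully open). A call has 1 to 20 rows; each row is the pose to reach, as a shift and turn from the pose measured when the call began, along the tool's axes at that moment; what a row does not reach only later rows make up. A row lasts 1/10 s, in which the tool goes at most 50 mm and 8.59 degrees, less where a joint would pass 70% of its speed; a pose out of reach is approached as far as the arm can. A call with a gripper value outside its range is refused whole. The fingers move at their own pace and stop on an object; "force" is the grip in N (left out, the last holds). Time passes only in rows, so rows that repeat a pose let the fingers close. It gives the time, the measured TCP pose, the force and the opening at its end, in the units of the state.
- monitor.read_state(): the state, without advancing time (a new reading comes with each control period).
- imaging.read_camera(name): name is "scene" or "top" or "wrist"; returns the picture (480x640x3 uint8, blue, green, red); there is no depth.
- imaging.camera_params(name): a dict with "fx", "fy", "cx", "cy" (pixels), "k1" (the pictures are not rectified: a ray, as slopes to the right and down, at radius r is drawn at 1 + k1 r^2 times it, then the intrinsics apply), "T" (4x4, takes a point from camera to world coordinates); the wrist camera has in their place "T_tool_cam" (4x4, takes a point from camera to tool coordinates, whose origin is the TCP and whose axes are the tool frame's). Camera axes: x right, y down, z forward; pixel columns grow to the right and rows downward; lengths in m; the calibration is good to about 2 mm. A picture is of the moment at which its call begins: read the wrist's pose just before it. camera_params takes no time and is no camera call.
- finish_job(): hands the job in, once; it reports no verdict.
The state is a dict: "time": time; "q": joint angles; "joint_vel": joint speeds; "joint_torque": joint torques, N m; "tool_pos": TCP position; "tcp_rot": TCP orientation; "wrist_force": force on the tool from outside, world axes, zero at the start; "torque": the same for the moment, N m; "width": opening from 0.0 (shut) to 1.0 (fully open).
Only numpy, scipy, OpenCV 4.12 (cv2) and the standard library are available. Lean on these libraries where they do the work, as an engineer would, in place of code of your own. Each camera call takes 0.05 s, during which the arm holds its last target. There are 200 camera calls.

## Working session

There is one attempt and no reset: what is moved stays moved. The work goes in short steps, Python scripts to look and compute and a tool call to move; the robot and the scene stay as the last step left them, time stands still between calls to the robot, and variables do not carry over. Pictures are saved under pics/ and viewed, about 8 in all and at most 12, crops included, and the job is handed in when it is done.

Besides the shell and the picture viewer there is one more tool, called after "Call:" in YAML: its name, and indented under it one key for each argument. jog_arm: Moves the arm, as the interface text tells. Its arguments: {"type":"object","properties":{"rows":{"type":"array","items":{"type":"array","items":{"type":"number"}}},"force":{"type":"number"}},"required":["rows"]}

```bash
mkdir -p pics; ls
python3 - <<'E'
from workcell import monitor, imaging
import cv2, numpy as np
print(monitor.read_state())
for n in("scene","top"):
    cv2.imwrite(f"pics/{n}0.png",imaging.read_camera(n)); print(n,imaging.camera_params(n))
print(imaging.camera_params("wrist"))
E
```

```text
pics
{'time': 0.0, 'q': array([-1.34293617e+00,  2.64716849e-01,  1.60536607e+00,  4.67190643e-07,
        1.27370684e+00, -3.68991522e-02]), 'joint_vel': array([ 7.24965585e-04,  8.65087474e-04, -1.19032420e-03, -3.16085287e-06,
       -8.19480695e-04, -5.65671964e-04]), 'joint_torque': array([ 7.08844891e-04, -5.15109730e+01, -3.67318118e+01,  2.94877891e-04,
        1.30044058e-02,  1.37727031e-05]), 'tool_pos': array([ 0.17646622, -0.65077021,  0.22999077]), 'tcp_rot': array([ 2.08077772,  0.27939792, -2.08121653]), 'wrist_force': array([-0.20955597, -0.34816982,  0.58008529]), 'torque': array([ 0.02044032, -0.02177384,  0.01655506]), 'width': 1.0030199561711608}
scene {'fx': 474.94045793036975, 'fy': 474.94045793036975, 'cx': 326.4700637104396, 'cy': 236.72546122906638, 'k1': -0.05154248970518825, 'T': array([[-0.73419516,  0.53238265, -0.42133856,  0.91040997],
       [ 0.67879897,  0.58817373, -0.43964034,  0.38737622],
       [ 0.01376339, -0.60878599, -0.7932151 ,  0.7021636 ],
       [ 0.        ,  0.        ,  0.        ,  1.        ]])}
top {'fx': 449.9146208985605, 'fy': 449.9146208985605, 'cx': 321.18801980618946, 'cy': 238.6802083383167, 'k1': -0.09134322798267049, 'T': array([[-0.02359013, -0.9878185 ,  0.15381194,  0.4785238 ],
       [-0.99970284,  0.02425425,  0.00244241,  0.02926543],
       [-0.00614325, -0.15370862, -0.98809712,  0.89590601],
       [ 0.        ,  0.        ,  0.        ,  1.        ]])}
{'fx': 383.36036805280503, 'fy': 383.36036805280503, 'cx': 321.81533145851375, 'cy': 246.33451465229172, 'k1': -0.02002763292847865, 'T_tool_cam': array([[-7.39263734e-04, -3.22220602e-01,  9.46664321e-01,
        -1.42242995e-01],
       [ 9.99999720e-01, -1.26232744e-04,  7.37947676e-04,
        -1.23361240e-03],
       [-1.18281910e-04,  9.46664601e-01,  3.22220605e-01,
        -8.32359361e-02],
       [ 0.00000000e+00,  0.00000000e+00,  0.00000000e+00,
         1.00000000e+00]])}
```

View pics/top0.png

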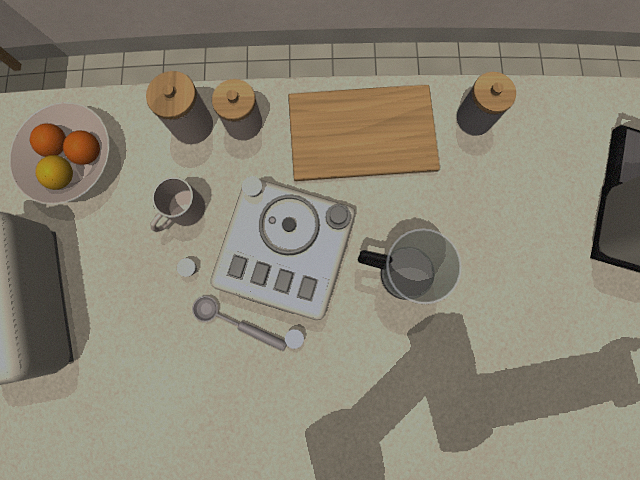

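View pics/scene0.png

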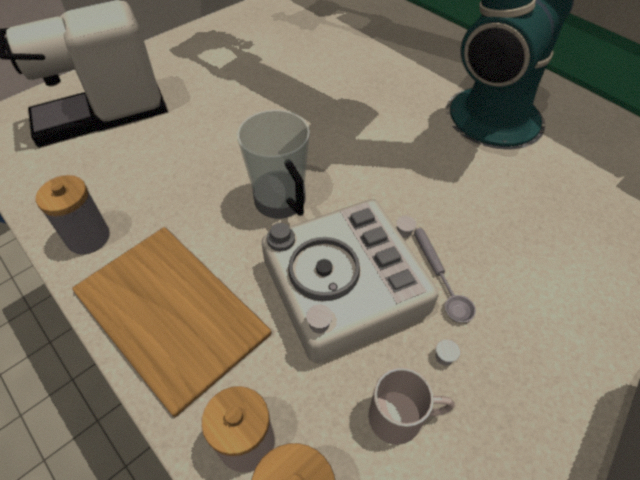

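The top view shows the four keys at about (237,267), (261,274), (284,281) and (308,288), with the seat ring at (289,224). Next I measure the keys.

```bash
cat > h.py <<'E'
import numpy as np, cv2
from workcell import monitor, imaging
from scipy.spatial.transform import Rotation as R
def ray(P,uv,T=None):
    s=(np.atleast_2d(uv).astype(float)-[P["cx"],P["cy"]])/[P["fx"],P["fy"]]
    u=s.copy()
    for _ in range(20): u=s/(1+P["k1"]*(u**2).sum(1,keepdims=True))
    T=P["T"] if T is None else T
    d=np.c_[u,np.ones(len(u))]@T[:3,:3].T
    return T[:3,3],d
def onz(P,uv,z,T=None):
    o,d=ray(P,uv,T); z=np.broadcast_to(z,len(d))
    return o+d*((z-o[2])/d[:,2])[:,None]
def blobs(img,roi,thr,amin,amax):
    x0,y0,x1,y1=roi; g=cv2.cvtColor(img,cv2.COLOR_BGR2GRAY)[y0:y1,x0:x1]
    m=(g<thr).astype(np.uint8)
    n,_,st,c=cv2.connectedComponentsWithStats(m)
    return [(c[i]+[x0,y0],st[i]) for i in range(1,n) if amin<st[i,4]<amax]
E
python3 - <<'E'
from h import *
t=cv2.imread("pics/top0.png"); P=imaging.camera_params("top")
for thr in (90,110,130):
    b=blobs(t,(215,245,330,315),thr,100,600)
    print(thr,[(c.round(1),s[2:].tolist()) for c,s in b])
g=cv2.cvtColor(t,cv2.COLOR_BGR2GRAY)
print(g[267,222:252],g[281,270:300])
cv2.imwrite("pics/c.png",np.hstack([cv2.resize(t[240:310,210:330],None,fx=5,fy=5,interpolation=3)]))
uv=[(237,267),(261,274),(284,281),(308,288)]
print(onz(P,uv,.099).round(4))
E
```

```text
90 []
110 [(array([288.7, 250. ]), [46, 11, 154]), (array([237.2, 266. ]), [20, 25, 155]), (array([260.8, 273.9]), [22, 26, 175]), (array([284.1, 281.2]), [21, 25, 146]), (array([307. , 287.8]), [20, 25, 153])]
130 [(array([288.5, 249.7]), [46, 11, 245]), (array([237.4, 266.6]), [23, 26, 369]), (array([260.5, 273.4]), [22, 27, 377]), (array([283.6, 280.8]), [22, 27, 367]), (array([306.8, 287.8]), [21, 26, 362]), (array([258.7, 301.8]), [87, 28, 181])]
[162 161 165 159 165 166 176 130  82 110 111 111 109 113 111 112 113 112
 115 121 107  72  38 119 133 173 165 164 168 162] [161 163 166 163 167 149  87  98 117 115 112 114 116 116 114 117 116 117
 119  86  48  87 129 170 168 166 162 166 163 166]
[[0.5552 0.1826 0.099 ]
 [0.5417 0.1396 0.099 ]
 [0.5284 0.0988 0.099 ]
 [0.5151 0.0566 0.099 ]]
```

View pics/c.png

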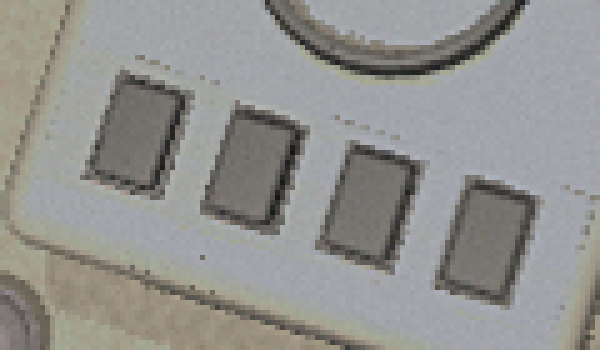

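Run:
```python
from h import *
P=imaging.camera_params("top")
t=cv2.imread("pics/top0.png")
c=np.array([b[0] for b in blobs(t,(215,255,330,315),130,300,600)])
k=onz(P,c,.096); print(k.round(4))
d=(k[0]-k[-1])[:2]; yaw=np.arctan2(-d[0],d[1]); print("yaw",yaw,np.linalg.norm(d)/3)
bx=np.array([np.cos(yaw),np.sin(yaw),0])
s=monitor.read_state(); R0=R.from_rotvec(s["tcp_rot"])
print("q",s["q"],R0.as_matrix().round(3))
for sg in(1,-1):
    x=np.array([0,0,-1.]);y=sg*bx;M=np.c_[x,y,np.cross(x,y)]
    print(sg,(R0.inv()*R.from_matrix(M)).as_rotvec(), "shift",R0.inv().apply(np.r_[k[:,:2].mean(0),.20]-s["tool_pos"]))
    # joint6 rough: yaw change minus base rotation change
```

```text
[[0.556  0.1824 0.096 ]
 [0.543  0.1409 0.096 ]
 [0.5289 0.0998 0.096 ]
 [0.5157 0.0588 0.096 ]]
yaw -0.3151150036770355 0.043339013933287984
q [-1.34288687e+00  2.64682852e-01  1.60528199e+00 -2.82918020e-06
  1.27372710e+00 -3.69501193e-02] [[-0.     0.262 -0.965]
 [ 0.002 -0.965 -0.262]
 [-1.    -0.002 -0.   ]]
1 [-0.99082054 -0.00110797  0.00188637] shift [ 0.03146435 -0.65021144 -0.54874962]
-1 [2.15077080e+00 2.21262072e-03 1.29960259e-03] shift [ 0.03146435 -0.65021144 -0.54874962]
```

Call:
jog_arm:
  rows:
    - [0,-0.65,-0.549,-0.99,0,0,0]
    - [0,-0.65,-0.549,-0.99,0,0,0]
    - [0,-0.65,-0.549,-0.99,0,0,0]
    - [0,-0.65,-0.549,-0.99,0,0,0]
    - [0,-0.65,-0.549,-0.99,0,0,0]
    - [0,-0.65,-0.549,-0.99,0,0,0]
    - [0,-0.65,-0.549,-0.99,0,0,0]
    - [0,-0.65,-0.549,-0.99,0,0,0]
    - [0,-0.65,-0.549,-0.99,0,0,0]
    - [0,-0.65,-0.549,-0.99,0,0,0]
    - [0,-0.65,-0.549,-0.99,0,0,0]
    - [0,-0.65,-0.549,-0.99,0,0,0]
    - [0,-0.65,-0.549,-0.99,0,0,0]
    - [0,-0.65,-0.549,-0.99,0,0,0]
    - [0,-0.65,-0.549,-0.99,0,0,0]
    - [0.03,-0.65,-0.549,-0.99,0,0,0]
    - [0.03,-0.65,-0.549,-0.99,0,0,0]
    - [0.03,-0.65,-0.549,-0.99,0,0,0]
    - [0.03,-0.65,-0.549,-0.99,0,0,0]
    - [0.03,-0.65,-0.549,-0.99,0,0,0]

```text
time: 2.1
tool_pos: [0.5357, 0.1195, 0.2013]
tcp_rot: [1.438, 1.045, -1.439]
wrist_force: [0.6, -0.5, 0.3]
width: 0.001
```

Run:
```python
from h import *
s=monitor.read_state(); print(s["time"],s["q"].round(3),s["tool_pos"],s["tcp_rot"],s["wrist_force"],s["width"])
im=imaging.read_camera("wrist"); cv2.imwrite("pics/w1.png",im)
```

```text
2.1 [0.173 0.048 1.908 0.002 1.186 0.488] [0.53570199 0.11946625 0.2012548 ] [ 1.43802738  1.0447296  -1.4388352 ] [ 0.57116727 -0.51883725  0.2671384 ] 0.001013105293335266
```

View pics/w1.png

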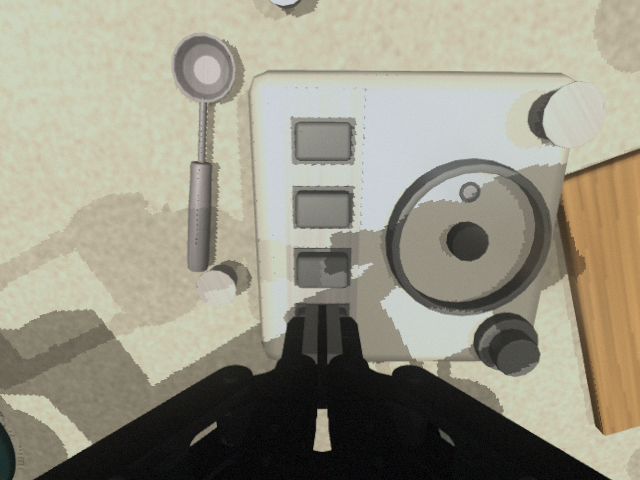

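The wrist view shows keys 1–3 at about (323,141), (323,209) and (323,269). Key 4 is behind the fingertips, and the jaws lie along the long side of the keys.

Run:
```python
from h import *
s=monitor.read_state(); T=np.eye(4); Rt=R.from_rotvec(s["tcp_rot"]); T[:3,:3]=Rt.as_matrix(); T[:3,3]=s["tool_pos"]
P=imaging.camera_params("wrist"); k=onz(P,[(323.5,141),(323,209),(323,269.5)],.099,T@P["T_tool_cam"])
print(k.round(4)); print("tool",(Rt.inv().apply(k-s["tool_pos"])).round(4)); print(Rt.as_matrix().round(4))
top=np.array([[0.556,.1824,.096],[.543,.1409,.096],[.5289,.0998,.096],[.5157,.0588,.096]]);print((Rt.inv().apply(top-s["tool_pos"])).round(4))
```

```text
[[0.5581 0.185  0.099 ]
 [0.5444 0.1442 0.099 ]
 [0.5312 0.1036 0.099 ]]
tool [[ 0.1028  0.0006 -0.0694]
 [ 0.1028  0.0004 -0.0264]
 [ 0.1027  0.0004  0.0162]]
[[-5.000e-04  9.502e-01 -3.117e-01]
 [ 1.500e-03 -3.117e-01 -9.502e-01]
 [-1.000e+00 -9.000e-04 -1.300e-03]]
[[ 0.1058 -0.0006 -0.0663]
 [ 0.1058  0.     -0.0228]
 [ 0.1057 -0.0006  0.0206]
 [ 0.1056 -0.0003  0.0637]]
```

Call:
jog_arm:
  rows:
    - [0.03,0,-0.04,0,0,0,0]
    - [0.06,0,-0.069,0,0,0,0]
    - [0.08,0,-0.069,0,0,0,0]
    - [0.09,0,-0.069,0,0,0,0]
    - [0.094,0,-0.069,0,0,0,0]
    - [0.096,0,-0.069,0,0,0,0]
    - [0.098,0,-0.069,0,0,0,0]
    - [0.1,0,-0.069,0,0,0,0]
    - [0.102,0,-0.069,0,0,0,0]
    - [0.104,0,-0.069,0,0,0,0]
    - [0.104,0,-0.069,0,0,0,0]
    - [0.104,0,-0.069,0,0,0,0]

```text
time: 3.35
tool_pos: [0.5573, 0.1848, 0.0977]
tcp_rot: [1.439, 1.044, -1.439]
wrist_force: [-0.4, 1.6, -0.0]
width: -0.001
```

Run:
```python
from h import *
for i in range(2):
    s=monitor.read_state(); im=imaging.read_camera("wrist"); print(s["time"],s["tool_pos"].round(4),s["wrist_force"].round(2))
cv2.imwrite("pics/w2.png",im)
```

```text
3.35 [0.5573 0.1848 0.0977] [-0.44  1.61 -0.02]
3.4 [0.5573 0.1849 0.0978] [ 0.18 -0.53 -0.41]
```

View pics/w2.png

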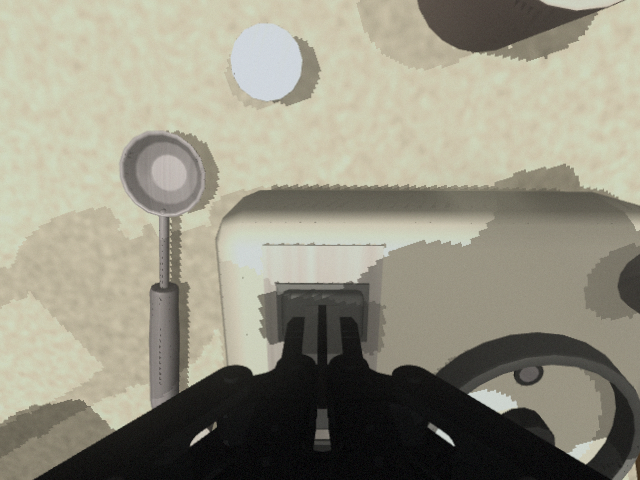

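The fingertips are centred over key 1 (image about (322,330)) with no contact yet, so I go down further in small steps.

Call:
jog_arm:
  rows:
    - [0.002,0,0,0,0,0,0]
    - [0.002,0,0,0,0,0,0]
    - [0.002,0,0,0,0,0,0]

```text
time: 3.75
tool_pos: [0.5573, 0.1849, 0.0957]
tcp_rot: [1.439, 1.044, -1.439]
wrist_force: [-0.0, -0.7, 0.6]
width: -0.0
```

```bash
cat > f.py <<'E'
from h import *
a=[]
for i in range(4):
    s=monitor.read_state(); a.append(s["wrist_force"]); imaging.read_camera("wrist")
print(s["time"],s["tool_pos"].round(4),np.mean(a,0).round(2),np.std(a,0).round(2),s["torque"].round(2),s["joint_torque"].round(2))
E
python3 f.py
```

```text
3.9 [0.5574 0.1848 0.0958] [-0.7  -0.07  0.28] [0.66 0.55 0.36] [ 0.05 -0.01 -0.01] [ 0.000e+00 -4.457e+01 -3.226e+01  1.000e-02  0.000e+00  0.000e+00]
```

Call:
jog_arm:
  rows:
    - [0.002,0,0,0,0,0,0]
    - [0.002,0,0,0,0,0,0]
    - [0.002,0,0,0,0,0,0]

```text
time: 4.25
tool_pos: [0.5573, 0.1848, 0.0937]
tcp_rot: [1.439, 1.044, -1.439]
wrist_force: [0.3, 0.6, 0.1]
width: 0.002
```

```bash
python3 f.py
```

```text
4.4 [0.5575 0.1849 0.0939] [-0.09  0.45 -0.15] [0.31 0.32 0.18] [-0.04 -0.01  0.01] [-0.000e+00 -4.462e+01 -3.219e+01  1.000e-02  0.000e+00  0.000e+00]
```

Call:
jog_arm:
  rows:
    - [0.001,0,0,0,0,0,0]
    - [0.001,0,0,0,0,0,0]
    - [0.001,0,0,0,0,0,0]

```text
time: 4.75
tool_pos: [0.5576, 0.1849, 0.0932]
tcp_rot: [1.44, 1.044, -1.438]
wrist_force: [-0.4, 0.1, 2.7]
width: 0.001
```

```bash
python3 f.py
```

```text
4.9 [0.5576 0.1849 0.0932] [-0.51 -0.    2.52] [0.14 0.53 0.17] [-0.03  0.05 -0.01] [ 1.000e-02 -4.308e+01 -3.121e+01  2.000e-02 -2.000e-01 -0.000e+00]
```

Contact at z = 0.0932, which suggests key 1 is the latched one. Next I tap key 2, where contact should come about 6 mm higher.

Call:
jog_arm:
  rows:
    - [-0.002,0,0,0,0,0,0]
    - [-0.006,0,0,0,0,0,0]
    - [-0.02,0,0,0,0,0,0]
    - [-0.022,0,0.022,0,0,0,0]
    - [-0.02,0,0.044,0,0,0,0]
    - [-0.014,0,0.044,0,0,0,0]
    - [-0.01,0,0.044,0,0,0,0]
    - [-0.008,0,0.044,0,0,0,0]
    - [-0.006,0,0.044,0,0,0,0]
    - [-0.004,0,0.044,0,0,0,0]
    - [-0.004,0,0.044,0,0,0,0]
    - [-0.004,0,0.044,0,0,0,0]

```text
time: 6.15
tool_pos: [0.5442, 0.1437, 0.0975]
tcp_rot: [1.44, 1.044, -1.437]
wrist_force: [-1.9, 1.2, 2.9]
width: 0.001
```

```bash
python3 f.py
```

```text
6.3 [0.5442 0.1436 0.0975] [-1.36  1.8   3.47] [0.49 0.61 0.36] [ 0.34  0.17 -0.01] [ -1.27 -40.19 -31.03  -0.64  -0.2   -0.  ]
```

Key 2 is out: 3.5 N at z = 0.0975. Next come keys 3 and 4.

Call:
jog_arm:
  rows:
    - [-0.003,0,0,0,0,0,0]
    - [-0.015,0,0,0,0,0,0]
    - [-0.02,0,0.022,0,0,0,0]
    - [-0.016,0,0.044,0,0,0,0]
    - [-0.01,0,0.044,0,0,0,0]
    - [-0.006,0,0.044,0,0,0,0]
    - [-0.004,0,0.044,0,0,0,0]
    - [-0.002,0,0.044,0,0,0,0]
    - [0,0,0.044,0,0,0,0]
    - [0,0,0.044,0,0,0,0]
    - [0,0,0.044,0,0,0,0]

```text
time: 7.45
tool_pos: [0.5306, 0.1022, 0.0977]
tcp_rot: [1.441, 1.044, -1.437]
wrist_force: [-1.5, 1.4, 2.7]
width: 0.003
```

```bash
python3 f.py
```

```text
7.6 [0.5307 0.1022 0.0977] [-1.73  1.8   2.33] [0.41 0.43 0.67] [ 0.33  0.21 -0.  ] [ -1.12 -38.04 -31.25  -0.57  -0.33  -0.  ]
```

Call:
jog_arm:
  rows:
    - [-0.003,0,0,0,0,0,0]
    - [-0.015,0,0,0,0,0,0]
    - [-0.02,0,0.022,0,0,0,0]
    - [-0.016,0,0.044,0,0,0,0]
    - [-0.01,0,0.044,0,0,0,0]
    - [-0.006,0,0.044,0,0,0,0]
    - [-0.004,0,0.044,0,0,0,0]
    - [-0.002,0,0.044,0,0,0,0]
    - [0,0,0.044,0,0,0,0]
    - [0,0,0.044,0,0,0,0]
    - [0,0,0.044,0,0,0,0]

```text
time: 8.75
tool_pos: [0.5171, 0.0608, 0.0978]
tcp_rot: [1.442, 1.045, -1.436]
wrist_force: [-1.2, 0.8, 2.8]
width: -0.003
```

```bash
python3 f.py
```

```text
8.9 [0.5172 0.0608 0.0978] [-0.84  1.73  2.22] [0.46 0.55 0.69] [0.32 0.21 0.03] [ -1.04 -36.04 -31.17  -0.55  -0.29  -0.  ]
```

All four keys are tapped. I lift off, dwell, and return above key 1.

Call:
jog_arm:
  rows:
    - [-0.003,0,0,0,0,0,0]
    - [-0.015,0,0,0,0,0,0]
    - [-0.025,0,0,0,0,0,0]
    - [-0.025,0,0,0,0,0,0]
    - [-0.025,0,0,0,0,0,0]
    - [-0.025,0,-0.04,0,0,0,0]
    - [-0.025,0,-0.08,0,0,0,0]
    - [-0.025,0,-0.115,0,0,0,0]
    - [-0.025,0,-0.1305,0,0,0,0]
    - [-0.02,0,-0.1305,0,0,0,0]
    - [-0.012,0,-0.1305,0,0,0,0]
    - [-0.005,0,-0.1305,0,0,0,0]
    - [-0.001,0,-0.1305,0,0,0,0]
    - [0,0,-0.1305,0,0,0,0]

```text
time: 10.35
tool_pos: [0.5568, 0.1835, 0.097]
tcp_rot: [1.441, 1.044, -1.439]
wrist_force: [-0.5, 0.7, 0.0]
width: 0.003
```

```bash
python3 f.py
```

```text
10.5 [0.5579 0.1843 0.0984] [0.04 0.27 0.1 ] [0.37 0.24 0.16] [ 0.02 -0.03  0.03] [-5.000e-02 -4.415e+01 -3.206e+01  1.000e-02  0.000e+00 -0.000e+00]
```

Call:
jog_arm:
  rows:
    - [0.002,0,0,0,0,0,0]
    - [0.004,0,0,0,0,0,0]
    - [0.006,0,0,0,0,0,0]
    - [0.008,0,0,0,0,0,0]
    - [0.0095,0,0,0,0,0,0]
    - [0.0105,0,0,0,0,0,0]
    - [0.0105,0,0,0,0,0,0]

```text
time: 11.25
tool_pos: [0.5584, 0.1845, 0.0901]
tcp_rot: [1.443, 1.043, -1.435]
wrist_force: [-4.5, -1.6, 11.8]
width: -0.001
```

```bash
python3 f.py
```

```text
11.4 [0.5584 0.1845 0.0903] [-4.94 -1.9  12.05] [0.44 0.49 0.16] [-0.27  0.8  -0.01] [  0.12 -38.54 -29.81   0.14  -1.78  -0.  ]
```

Call:
jog_arm:
  rows:
    - [0.0015,0,0,0,0,0,0]
    - [0.003,0,0,0,0,0,0]
    - [0.003,0,0,0,0,0,0]
    - [0.003,0,0,0,0,0,0]

```text
time: 11.85
tool_pos: [0.5584, 0.1845, 0.0894]
tcp_rot: [1.443, 1.043, -1.435]
wrist_force: [-5.7, -2.4, 12.9]
width: -0.003
```

```bash
python3 f.py
```

```text
12.0 [0.5584 0.1846 0.0894] [-5.56 -1.9  13.17] [0.11 0.41 0.26] [-0.38  0.98 -0.02] [  0.09 -38.14 -29.9    0.14  -2.08   0.  ]
```

Call:
jog_arm:
  rows:
    - [0.002,0,0,0,0,0,0]
    - [0.0045,0,0,0,0,0,0]
    - [0.0045,0,0,0,0,0,0]
    - [0.002,0,0,0,0,0,0]
    - [0,0,0,0,0,0,0]
    - [-0.002,0,0,0,0,0,0]
    - [-0.004,0,0,0,0,0,0]
    - [-0.006,0,0,0,0,0,0]

```text
time: 12.85
tool_pos: [0.5584, 0.1845, 0.0965]
tcp_rot: [1.442, 1.043, -1.435]
wrist_force: [-2.8, -0.4, 4.4]
width: 0.0
```

```bash
python3 f.py
```

```text
13.0 [0.5584 0.1846 0.096 ] [-2.51 -0.64  4.32] [0.45 0.24 0.43] [-0.11  0.35 -0.02] [  0.05 -42.37 -31.64   0.07  -0.75   0.  ]
```

The key is rising with the finger (4.3 N at z = 0.096), so it has unlatched. I withdraw and look.

Call:
jog_arm:
  rows:
    - [-0.002,0,0,0,0,0,0]
    - [-0.004,0,0,0,0,0,0]
    - [-0.008,0,0,0,0,0,0]
    - [-0.02,0,0,0,0,0,0]
    - [-0.05,0,0,0,0,0,0]
    - [-0.08,0,0,0,0,0,0]
    - [-0.1,0,0,0,0,0,0]
    - [-0.1,0,0.02,0,0,0,0]
    - [-0.1,0,0.05,0,0,0,0]
    - [-0.1,0,0.07,0,0,0,0]
    - [-0.1,0,0.07,0,0,0,0]

```text
time: 14.15
tool_pos: [0.5345, 0.1149, 0.1945]
tcp_rot: [1.442, 1.042, -1.439]
wrist_force: [0.3, 0.6, 0.3]
width: 0.002
```

```bash
python3 f.py
python3 - <<'E'
from h import *
a=cv2.imread("pics/w1.png"); b=imaging.read_camera("wrist"); t=imaging.read_camera("top"); t0=cv2.imread("pics/top0.png")
f=lambda i:i[100:330,240:560]
g=lambda i:cv2.resize(i[170:360,150:470],(320,190))
cv2.imwrite("pics/w3.png",np.vstack([np.hstack([f(a),f(b)]),np.hstack([g(t0),g(t)])]))
E
```

```text
14.3 [0.536  0.1175 0.1951] [ 0.15  0.06 -0.11] [0.73 0.58 0.29] [-0.01 -0.02 -0.02] [-4.300e-01 -3.849e+01 -3.517e+01 -3.000e-02  2.000e-02 -1.000e-02]
```

View pics/w3.png

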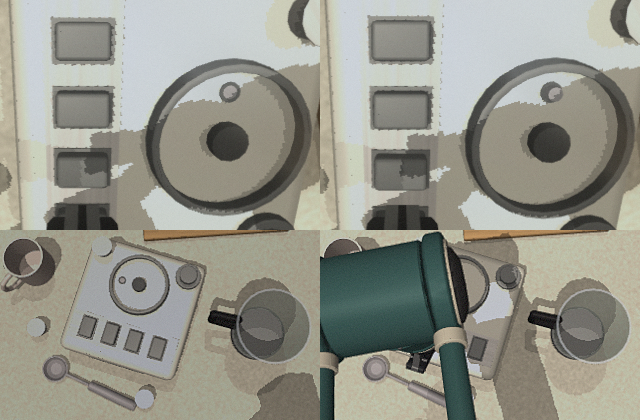

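The right-hand crop, taken after the press, shows key 1 larger (raised) at (401,41). The pin at (552,93) now has a visible side and shadow. Nothing visible was displaced, so I hand in.

```bash
python3 -c "
from workcell import finish_job
print(finish_job())"
```

```text
the job is handed in; nothing more can be done
None
```

I tapped the four keys from left to right and took the fingers off. I then pressed the latched key, the first from the left, until it unlatched, and handed the job in at about 14.4 s. No verdict was reported.

- **Taps:** each tap read about 2 to 3.5 N. Key 1 met the fingers at 93 mm, the latched height. The other three gave from about 99 mm, so they were out.
- **Latched key:** at the last reading before the final push it was about 3.6 mm in at 13 N. It then rose with the finger, still pushing 4.3 N at 96 mm, above its latched height.
- **Last checks:** the last wrist picture shows key 1 raised and the pin standing higher with a shadow. The fingers were clear and the wrist force was about 0 N.
- **Not fully checked:** the pin's height was judged from the picture, not measured. The arm hid part of the final top view, so not every loose thing was seen again; those in view had not moved.
- **Disagreement:** the top and wrist cameras differed by about 3.5 mm along the key row. I used the middle value, and the first wrist picture over key 1 showed the fingers centred on it.

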